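# Press the gel frame home and tuck the rack's keeper under its lip

## Robot

A 7-joint arm with a two-finger parallel gripper is mounted at the origin on the work surface. World frame = base frame: x ahead of the robot, y to its left, z up, the work surface at z = 0. Lengths are in m, angles in rad, forces in N, time in s.
With the tool pointing down it reaches from about 0.425 to 0.925 m from the base axis. Payload 6.8 kg.
Tool frame: the origin (TCP) lies on the centre line of the jaws, within the pads' length; the fingertips stand 8 mm ahead of it and the grasp point (between the pads) lies 11 mm behind it (bot.tips_ahead is the distance from the TCP to the fingertips, in m); z points along the fingers, y is the line along which they close (so a half turn about z gives the same grasp; the last joint's range is limited). The gripper opens to 85 mm and grips with 20 to 120 N. Pads are 22 mm wide; open, the fingers measure 114 mm over their backs; the gripper's body (76 mm by 85 mm) begins 54 mm behind the grasp point. The pads swing forward as they close: fully open they stand 13 mm farther back than shut.
Start: joints at [-1.396, 0.477, 0.022, 1.555, -0.011, 1.109, -0.083], TCP at [0.188, 0.648, 0.239] pointing down, gripper open.
Joint ranges: [-2.96, 2.96], [-0.34, 2.1], [-1.41, 1.46], [0.24, 2.44], [-1.37, 4.51], [0.17, 1.92], [-2.96, 2.96]. Speed limits (rad/s): [2.39, 2.39, 3.14, 3.14, 3.14, 3.14, 3.14].

## Interface

Orientations are given as a unit quaternion [w, x, y, z].
In Python, from station import bot gives the robot as it stands.
- The arm moves only by the tool send_rows, never from a script. Its argument "deltas" is text: rows parted by semicolons, each of 4 numbers parted by spaces: the shift along the tool's x, y, z in m, then the turn about the tool's z in degrees. In form: x y z spin; .... A call has 1 to 5 rows; each row is the pose to reach, as a shift and turn from the pose commanded when the call began, along the tool's axes at that moment; what a row does not reach only later rows make up. A row lasts 1/10 s, in which the tool goes at most 50 mm and 8.59 degrees, less where a joint would pass 70% of its speed; a pose out of reach is approached as far as the arm can. A call with a gripper value outside its range is refused whole. "claw" is the opening, from 0 (shut) to 1 (fully open), set as the call begins (left out, the last holds). The fingers move at their own pace and stop on an object; "force" is the grip in N (left out, the last holds). Time passes only in rows, so rows that repeat a pose let the fingers close. It gives the time, the measured TCP pose, the force, the opening and the grip force at its end, in the units of the state.
- bot.get_obs(): the state, without advancing time (a new reading comes with each control period).
- bot.read_camera(name): name is "scene" or "top" or "wrist"; returns a dict with "img" (400x640x3 uint8, red, green, blue), "depth" (400x640 float32, m along the optical axis (not along the pixel's ray), 0 where there is no reading), "fx", "fy", "cx", "cy" (pixels), "camera_from_world" (4x4, takes a point from world to camera coordinates). Camera axes: x right, y up, looking along -z (the intrinsics and any distortion apply to the point x, -y, -z); pixel columns grow to the right and rows downward; lengths in m; the calibration is good to about 2 mm. The wrist camera is an equidistant fisheye: a pixel r from the principal point sees the ray r / f radians off the axis. A picture is of the moment at which its call begins.
- bot.hand_in(): hands the job in; it is judged then, once.
Trained networks look in a picture, given as the dict that the camera call returned (one of the last four; its "shot" number tells which), for a name from the list of things; names that differ only in an ending like _2 or _b are one class to them, and where a whole thing is asked for, a point or a joint stands for the part that bears it (a point fixed in the world has none). Each returns a list of dicts, best first, with "confidence" (0 to 1); they miss things now and then, are a little off and sometimes report something else, mostly with a low value. They report only what shows in the picture. A call takes as long as a camera call.
- bot.masks_of(picture, query): "mask" (400x640 bool, what is visible of it).
- bot.landmark_of(picture, query): "xyz" ([x, y, z] in m, in world coordinates, good to about 4 mm: a listed point, or the origin of a listed thing).
The state is a dict: "t": time; "q": joint angles; "joint_vel": joint speeds; "joint_torque": joint torques, N m; "eef_pos": TCP position; "tool_rot": TCP orientation; "contact_force": force on the tool from outside, world axes, zero at the start; "torque": the same for the moment, N m; "gripper_width": opening from 0.0 (shut) to 1.0 (fully open); "grasp_force": force on a finger pad.
Only numpy, scipy, OpenCV 4.12 (cv2) and the standard library are available. Lean on these libraries where they do the work, as an engineer would, in place of code of your own. Each camera call takes 0.05 s, during which the arm holds its last target. There are 200 camera calls.

## Task

One of the four gel frames in the steel rack stands proud of the others: press it down fully home in its slot. Fold the rack's hinged keeper strap over so that it lies flat across the tops of all four frames, and push it endwise by its thumb tab as far as it goes, so that its free edge is tucked right under the fixed lip. This is all fingertip work and nothing needs gripping: do not pull any frame up, and leave the loose things on the shelf where they are.

Things in the scene. Friction and masses are not known exactly. Their poses are not given: they have to be found in the camera images.
- rack: painted steel rack, bolted to the shelf, 186 mm along its x, 216 mm along its y. Origin: centre of its foot on the shelf; z up. Four slots at y = -45, -15, 15, 45 mm each hold a gel frame on edge, its plane normal to the rack's y; home, the frames' tops are 171 mm above the shelf and 31 mm above the side panels. Keeper hinge at the +y end, lip at the -y end.
- proud_frame (a joint): height (m) of one gel frame above home: 0 fully home, 0.024 to 0.034 at the start (the other three are home). It may be in any slot. A square aluminium frame 159 x 159 x 3 mm, 110 g, held by the friction of its slot: it takes about 3 N to push down and stays where it is left.
- proud_frame_top (a point): middle of the top edge of the frame that stands proud; the edge is 159 mm long along the rack's x and 3 mm thick.
- keeper (a joint): angle (rad) of the keeper, a flat hinged aluminium strap 162 mm long from pin to free edge, 50 mm wide, 3 mm thick. 0: flat over the frames, pointing along the rack's -y, its underside 2 mm above frames that are home; pi/2: upright; 1.95 to 2.3 at the start: open, leaning out to the rack's +y. The stiff hinge stays at any angle; about 1 N at the free edge moves it.
- keeper_slide (a joint): endwise travel (m) of the keeper with its hinge pin, along the rack's -y: 0 to 0.003 at the start, when the strap can be folded flat just short of the lip; 0.024 at the end of its slot, free edge under the lip. It takes 4 to 5 N to slide and stays where it is left; if it slips forward early it can be pushed back by the tab.
- hinge_pin (a point): middle of the keeper's hinge pin, 174.5 mm above the shelf; at rack x = 0, y = 96 mm minus the endwise travel. The strap's mid-plane passes through it. The pin runs between two upright ears 30 to 33 mm either side of the middle, from y = 64 to 110 mm, up to 186.5 mm above the shelf.
- keeper_edge (a point): middle of the keeper's free edge, half-way through its thickness.
- thumb_tab (a point): middle of the top of the thumb tab: an upturned plate 36 mm wide, 3 mm thick, standing 17 mm up from the keeper's outer face (the upper one when folded down), 80 mm from the hinge pin; it is pushed from its hinge side.
- lip (a point): underside of the fixed lip, in its middle, where its flat part begins: 60 mm wide, 3 mm thick, underside 179 mm above the shelf and 3 mm above the folded keeper's top. The flat part runs 25 mm towards the rack's -y, a flared mouth 8 mm towards +y. The keeper's free edge lies 15 mm to the +y of this point when slid back, 9 mm to the -y when fully home.
- frame_1 (a joint): height (m) of another gel frame of the same kind above its home position; 0, fully home, at the start.
- frame_2 (a joint): height (m) of another gel frame of the same kind above its home position; 0, fully home, at the start.
- frame_3 (a joint): height (m) of another gel frame of the same kind above its home position; 0, fully home, at the start.
- glass_filter: a violet square glass filter, 100 x 100 x 4 mm, lying flat; loose on the shelf near the rack, to be left alone. Origin at the centre of its underside.
- pipe_clamp: a black iron C-shaped pipe clamp with its bolts, about 140 x 125 x 26 mm, lying flat; loose on the shelf near the rack, to be left alone. Origin at the centre of its underside.
- shutter_knob: a small chrome knob, 28 mm across, 32 mm tall, standing; loose on the shelf near the rack, to be left alone. Origin at the centre of its underside.
- gobo_plate: a flat steel plate with a round hole, 125 x 86 x 4 mm, lying flat; loose on the shelf near the rack, to be left alone. Origin at the centre of its underside.
- brad_jar: a brass-coloured jar with a dark lid, 56 mm across, 75 mm tall, standing; loose on the shelf near the rack, to be left alone. Origin at the centre of its underside.
- tape_roll: a grey roll of cloth tape, 110 mm across, 48 mm tall, lying flat; loose on the shelf near the rack, to be left alone. Origin at the centre of its underside.
- wrench: a steel spanner lying flat, about 170 mm long; loose on the shelf near the rack, to be left alone. Origin at the centre of its underside.

How it is judged:
By the outcome, as a careful person would: the job done as asked, in the order asked, and still so for the second after the job is handed in, with the robot touching nothing.
It also fails if it takes over 53 s, if anything falls off the work surface, if the arm or the gripper's body presses on something with over 40 N, if the wrist force passes 120 N, or if a joint passes its speed limit or range.

## Working session

There is one attempt and no reset: what is moved stays moved. The work goes in short steps, Python scripts to look and compute and a tool call to move; the robot and the scene stay as the last step left them, time stands still between calls to the robot, and variables do not carry over. Pictures are saved under pics/ and viewed, at most 10 in all, crops included, and the job is handed in when it is done.

Besides the shell and the picture viewer there is one more tool, called by a JSON object that holds its "api" and its "payload", one argument or row to a line. send_rows: Moves the arm, as the interface text tells. Its arguments: {"type":"object","properties":{"deltas":{"type":"string"},"claw":{"type":"number"},"force":{"type":"number"}},"required":["deltas"]}

```bash
ls; mkdir -p pics
cat > h.py <<'E'
from station import bot
import numpy as np, cv2
def lm(p,q):
    r=bot.landmark_of(p,q)
    return [(np.round(d["xyz"],4).tolist(),round(d["confidence"],2)) for d in r[:2]]
def save(p,n): cv2.imwrite("pics/"+n,p["img"][:,:,::-1])
E
python3 - <<'E'
from h import *
o=bot.get_obs();print(o["t"],o["eef_pos"],o["tool_rot"],o["gripper_width"])
ims=[]
for c in("scene","top"):
    p=bot.read_camera(c);ims.append(p["img"])
    for q in("rack","proud_frame_top","hinge_pin","keeper_edge","thumb_tab","lip"): print(c,q,lm(p,q))
    save(p,c+".png")
E
```

```text
pics
0.0 [0.18820752 0.64763655 0.23832734] [-5.70473196e-05  1.40918217e-01  9.90020821e-01 -9.09346763e-04] 1.000514189796856
scene rack [([0.5323, -0.1373, 0.0011], 0.75)]
scene proud_frame_top [([0.5309, -0.1476, 0.2026], 0.87)]
scene hinge_pin [([0.5689, -0.049, 0.1741], 0.85), ([0.6805, -0.136, 0.0011], 0.47)]
scene keeper_edge [([0.5908, 0.0186, 0.3165], 0.91)]
scene thumb_tab [([0.5838, 0.0012, 0.2411], 0.88), ([0.5196, -0.3532, -0.0026], 0.16)]
scene lip [([0.5089, -0.2122, 0.1775], 0.88)]
top rack [([0.5338, -0.1384, 0.0018], 0.73)]
top proud_frame_top [([0.5298, -0.1519, 0.1994], 0.72)]
top hinge_pin [([0.567, -0.0454, 0.1746], 0.63)]
top keeper_edge [([0.5875, 0.0144, 0.3201], 0.85)]
top thumb_tab [([0.5838, 0.0002, 0.2425], 0.74)]
top lip [([0.5074, -0.2135, 0.1801], 0.56)]
```

View pics/scene.png

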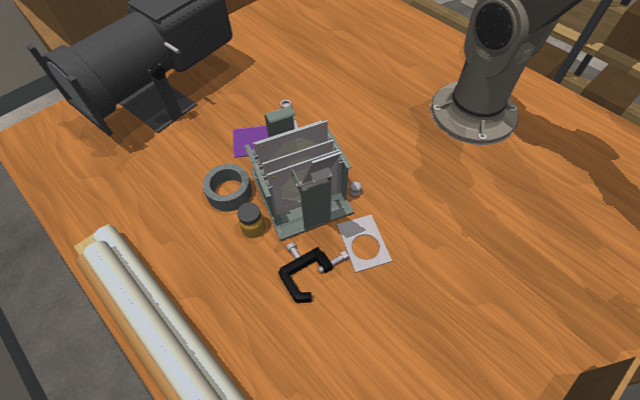

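View pics/top.png

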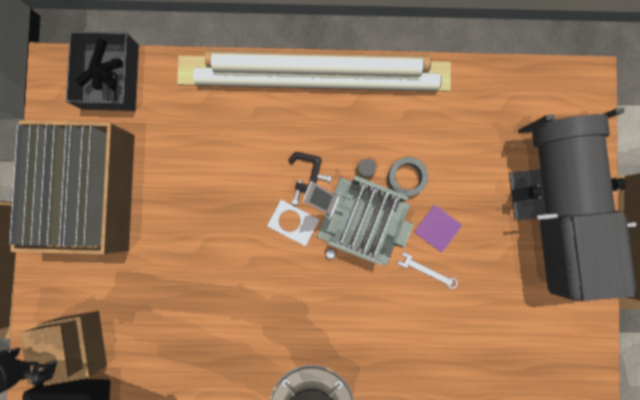

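The scene picture shows the keeper open at about (315,200) and the lip at (280,125). In the top picture the rack is at (367,220) with the keeper leaning left at (320,195). The landmarks fit the given sizes: rack at about (0.534,-0.138) with yaw -20°, proud frame in the y=-15 slot about 30 mm high, keeper at about 2.0 rad.

{"api": "send_rows", "payload": {
  "deltas": "-0.042 -0.021 -0.02 2; -0.084 -0.042 -0.04 3.7; -0.125 -0.063 -0.06 3.7; -0.167 -0.084 -0.08 3.7; -0.21 -0.105 -0.1 3.7",
  "claw": 0
}}

```text
t: 1.2
eef_pos: [0.3583, 0.4905, 0.3384]
tool_rot: [0.0, 0.173, 0.985, 0.0]
contact_force: [0.6, 0.3, 0.2]
gripper_width: 0.14
grasp_force: 0.0
```

{"api": "send_rows", "payload": {
  "deltas": "-0.028 -0.04 -0.01 0; -0.056 -0.08 -0.02 0; -0.084 -0.12 -0.02 0; -0.112 -0.16 -0.02 0; -0.14 -0.2 -0.02 0"
}}

```text
t: 1.7
eef_pos: [0.421, 0.2542, 0.3577]
tool_rot: [0.0, 0.173, 0.985, 0.0]
contact_force: [1.2, -0.2, 0.7]
gripper_width: -0.001
grasp_force: 0.0
```

{"api": "send_rows", "payload": {
  "deltas": "-0.028 -0.04 0 0; -0.056 -0.08 0 0; -0.084 -0.12 0 0; -0.112 -0.16 0 0; -0.14 -0.2 0 0"
}}

```text
t: 2.2
eef_pos: [0.4844, 0.0186, 0.3577]
tool_rot: [0.0, 0.173, 0.985, 0.0]
contact_force: [0.4, -0.2, 0.2]
gripper_width: -0.001
grasp_force: 0.0
```

{"api": "send_rows", "payload": {
  "deltas": "-0.025 -0.036 0 0; -0.05 -0.072 0 0; -0.075 -0.107 0.02 0; -0.101 -0.143 0.05 0; -0.101 -0.143 0.08 0"
}}

```text
t: 2.7
eef_pos: [0.5312, -0.1546, 0.2777]
tool_rot: [0.002, 0.177, 0.984, -0.001]
contact_force: [-0.5, 0.5, -0.4]
gripper_width: -0.0
grasp_force: 0.0
```

Run:
```python
from h import *
o=bot.get_obs();print(o["eef_pos"],o["tool_rot"])
p=bot.read_camera("wrist")
for q in("rack","proud_frame_top","hinge_pin","keeper_edge","thumb_tab","lip"): print(q,lm(p,q))
save(p,"w1.png")
```

```text
[ 0.53118354 -0.15462717  0.27765589] [ 0.00205237  0.17652345  0.9842933  -0.00140212]
rack [([0.5376, -0.1329, -0.0023], 0.86)]
proud_frame_top [([0.5327, -0.1518, 0.2015], 0.77)]
hinge_pin [([0.5635, -0.0473, 0.1721], 0.87)]
keeper_edge []
thumb_tab [([0.4427, -0.044, -0.0016], 0.48)]
lip [([0.5105, -0.2113, 0.179], 0.7)]
```

View pics/w1.png

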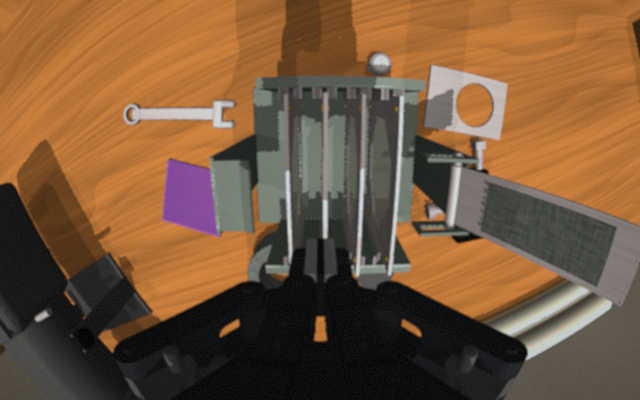

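The wrist picture shows the four frames at columns 289, 325, 361 and 398. The one at 325, second from the lip, is proud, and the shut fingers at (322,260) are in line with it.

{"api": "send_rows", "payload": {
  "deltas": "0 0.003 0.03 0; 0 0.003 0.06 0; 0 0.003 0.075 0; 0 0.003 0.085 0; 0 0.003 0.09 0"
}}

```text
t: 3.55
eef_pos: [0.5322, -0.1444, 0.1878]
tool_rot: [0.0, 0.172, 0.985, 0.001]
contact_force: [-1.3, 2.1, 3.6]
gripper_width: -0.0
grasp_force: 1.3
```

{"api": "send_rows", "payload": {
  "deltas": "0 0 0.003 0; 0 0 0.005 0; 0 0 0.007 0; 0 0 0.008 0; 0 0 0.008 0"
}}

```text
t: 4.05
eef_pos: [0.5321, -0.1456, 0.1796]
tool_rot: [0.001, 0.173, 0.985, -0.0]
contact_force: [0.9, 2.3, 3.0]
gripper_width: -0.001
grasp_force: 1.0
```

{"api": "send_rows", "payload": {
  "deltas": "0 0 0.001 0; 0 0 0.002 0; 0 0 0.003 0; 0 0 0.003 0"
}}

```text
t: 4.45
eef_pos: [0.5324, -0.1458, 0.1786]
tool_rot: [0.001, 0.173, 0.985, 0.001]
contact_force: [-5.3, 4.2, 21.1]
gripper_width: 0.005
grasp_force: 10.8
```

{"api": "send_rows", "payload": {
  "deltas": "0 0 -0.02 0; 0 0 -0.065 0; 0 0 -0.11 0; 0 0.03 -0.15 0; 0 0.06 -0.19 0"
}}

```text
t: 4.95
eef_pos: [0.5513, -0.0901, 0.368]
tool_rot: [-0.0, 0.175, 0.985, -0.0]
contact_force: [1.4, 0.8, -0.0]
gripper_width: 0.0
grasp_force: 0.0
```

{"api": "send_rows", "payload": {
  "deltas": "0 0.04 0 0; 0 0.08 0 0; 0 0.12 0 0; 0 0.154 0 0; 0 0.154 0 0"
}}

```text
t: 5.45
eef_pos: [0.6049, 0.062, 0.3648]
tool_rot: [-0.001, 0.169, 0.986, 0.0]
contact_force: [-0.6, 0.2, -0.6]
gripper_width: -0.001
grasp_force: 0.0
```

Run:
```python
from h import *
o=bot.get_obs();print(o["t"],o["eef_pos"],o["tool_rot"])
p=bot.read_camera("wrist");q=bot.read_camera("scene")
for n in("hinge_pin","keeper_edge","thumb_tab","lip","proud_frame_top"): print(n,lm(p,n),lm(q,n))
a=cv2.resize(q["img"][80:280,180:420],(720,600),interpolation=2)
cv2.imwrite("pics/s2.png",a[:,:,::-1])
```

```text
5.45 [0.60492207 0.06195162 0.36477611] [-9.51701302e-04  1.68826187e-01  9.85645357e-01  2.08241995e-04]
hinge_pin [([0.5659, -0.0456, 0.1726], 0.87), ([0.6802, -0.1386, 0.0038], 0.38)] [([0.5656, -0.0453, 0.1711], 0.64)]
keeper_edge [([0.5918, 0.0174, 0.319], 0.72), ([0.6802, -0.1377, 0.0004], 0.61)] [([0.6683, 0.0494, 0.0023], 0.74), ([0.5927, 0.018, 0.3172], 0.65)]
thumb_tab [([0.5887, 0.0029, 0.2357], 0.96)] [([0.584, -0.0003, 0.2441], 0.93)]
lip [([0.5109, -0.2101, 0.1814], 0.77)] [([0.5079, -0.2138, 0.1776], 0.64)]
proud_frame_top [([0.5327, -0.1512, 0.1699], 0.59)] [([0.5311, -0.1519, 0.1746], 0.69), ([0.5674, -0.0469, 0.175], 0.5)]
```

View pics/s2.png

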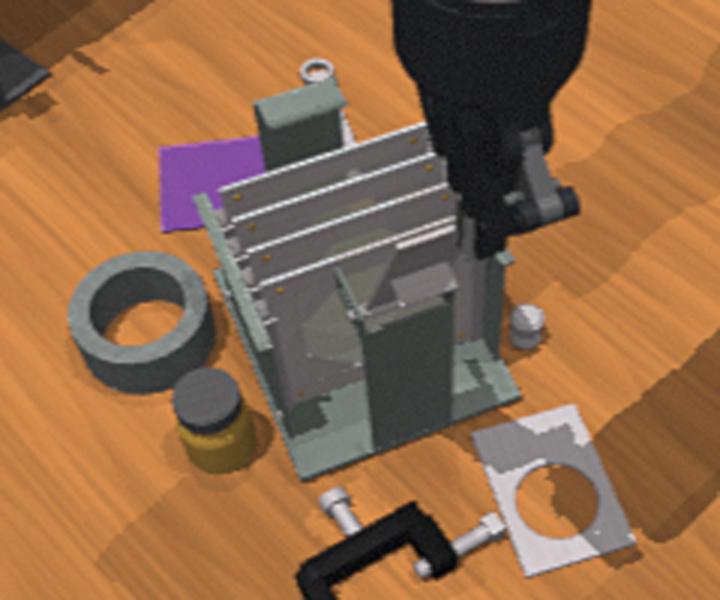

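All four frame tops are level (second and third rails at (340,205) and (345,235)), and the proud frame's measured top is now about 0.172 m, so it is home. The fingers stand beyond the keeper's free edge, ready to go down and sweep it over.

{"api": "send_rows", "payload": {
  "deltas": "0 0 0.035 0; 0 0 0.065 0; 0 -0.015 0.065 0; 0 -0.03 0.065 0; 0 -0.045 0.063 0"
}}

```text
t: 6.55
eef_pos: [0.5894, 0.0114, 0.3052]
tool_rot: [0.001, 0.173, 0.985, 0.0]
contact_force: [0.7, -0.3, 1.0]
gripper_width: 0.001
grasp_force: 0.4
```

{"api": "send_rows", "payload": {
  "deltas": "0 -0.012 -0.002 0; 0 -0.024 -0.006 0; 0 -0.036 -0.008 0; 0 -0.048 -0.01 0; 0 -0.055 -0.01 0"
}}

```text
t: 7.05
eef_pos: [0.57, -0.0398, 0.3138]
tool_rot: [0.0, 0.173, 0.985, 0.0]
contact_force: [0.8, 0.3, 1.0]
gripper_width: -0.002
grasp_force: 0.2
```

{"api": "send_rows", "payload": {
  "deltas": "0 -0.013 0 0; 0 -0.027 0.001 0; 0 -0.044 0.005 0; 0 -0.061 0.011 0; 0 -0.076 0.02 0"
}}

```text
t: 7.55
eef_pos: [0.5438, -0.1117, 0.2931]
tool_rot: [0.0, 0.173, 0.985, -0.0]
contact_force: [0.4, 0.1, 0.6]
gripper_width: 0.0
grasp_force: 0.2
```

Run:
```python
from h import *
o=bot.get_obs();print(o["t"],o["eef_pos"],o["contact_force"])
p=bot.read_camera("wrist");q=bot.read_camera("scene")
for n in("hinge_pin","keeper_edge","thumb_tab"): print(n,lm(p,n),lm(q,n))
a=cv2.resize(q["img"][80:280,180:420],(480,400),interpolation=2)
b=cv2.resize(p["img"],(640,400))[:,160:480]
cv2.imwrite("pics/s3.png",np.hstack([a,b])[:,:,::-1])
```

```text
7.55 [ 0.5437937  -0.11171101  0.29306377] [0.37274293 0.10474615 0.60343863]
hinge_pin [([0.5672, -0.0468, 0.1744], 0.85)] [([0.5673, -0.0478, 0.1761], 0.8), ([0.5319, -0.1486, 0.1724], 0.2)]
keeper_edge [([0.5378, -0.1362, 0.3062], 0.94), ([0.6665, 0.0459, -0.0003], 0.72)] [([0.5349, -0.137, 0.3013], 0.82), ([0.5324, -0.1355, 0.001], 0.73)]
thumb_tab [([0.558, -0.0754, 0.2467], 0.9)] []
```

View pics/s3.png

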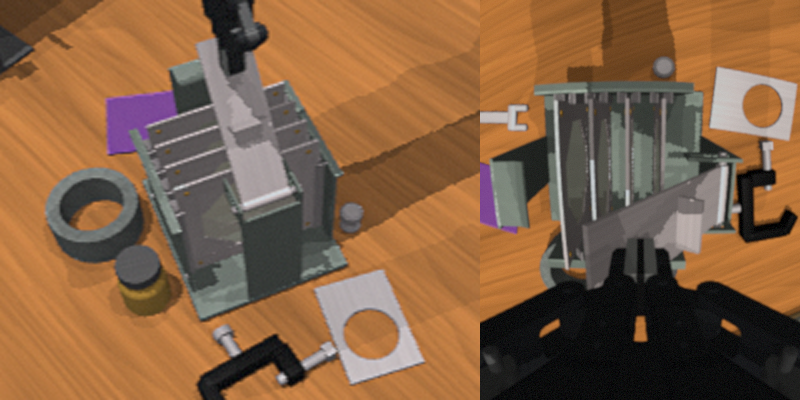

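The keeper is folding over, now at about 54°, with the fingers on its outer face near the free edge (left half, (240,60)). The tab at (690,225) is clear of them.

{"api": "send_rows", "payload": {
  "deltas": "0 -0.014 0.011 0; 0 -0.026 0.024 0; 0 -0.037 0.039 0; 0 -0.045 0.055 0; 0 -0.051 0.073 0"
}}

```text
t: 8.45
eef_pos: [0.5277, -0.1578, 0.2203]
tool_rot: [0.001, 0.173, 0.985, 0.0]
contact_force: [0.4, -0.3, 0.4]
gripper_width: -0.005
grasp_force: 0.2
```

{"api": "send_rows", "payload": {
  "deltas": "0 -0.002 0.01 0; 0 -0.004 0.02 0; 0 -0.005 0.028 0; 0 -0.005 0.033 0; 0 -0.005 0.033 0"
}}

```text
t: 8.95
eef_pos: [0.5254, -0.1621, 0.1868]
tool_rot: [-0.0, 0.173, 0.985, -0.0]
contact_force: [-0.7, -0.4, 0.1]
gripper_width: -0.002
grasp_force: 0.0
```

{"api": "send_rows", "payload": {
  "deltas": "0 0 0.001 0; 0 0 0.002 0; 0 0 0.003 0; 0 0 0.004 0; 0 0 0.004 0"
}}

```text
t: 9.45
eef_pos: [0.5257, -0.1624, 0.1835]
tool_rot: [0.0, 0.173, 0.985, 0.0]
contact_force: [0.4, -0.4, 1.5]
gripper_width: 0.002
grasp_force: 0.8
```

{"api": "send_rows", "payload": {
  "deltas": "0 0 0.001 0; 0 0 0.002 0; 0 0 0.003 0; 0 0 0.003 0"
}}

```text
t: 9.85
eef_pos: [0.526, -0.1625, 0.1822]
tool_rot: [0.001, 0.173, 0.985, 0.001]
contact_force: [-4.8, 1.9, 17.5]
gripper_width: -0.003
grasp_force: 9.3
```

{"api": "send_rows", "payload": {
  "deltas": "0 0 -0.02 0; 0 0 -0.05 0; 0 0.02 -0.06 0; 0 0.05 -0.06 0; 0 0.067 -0.06 0"
}}

```text
t: 10.35
eef_pos: [0.549, -0.0971, 0.2405]
tool_rot: [0.0, 0.172, 0.985, 0.001]
contact_force: [0.3, 1.2, -0.8]
gripper_width: -0.002
grasp_force: 0.0
```

Run:
```python
from h import *
o=bot.get_obs();print(o["t"],o["eef_pos"],o["contact_force"])
p=bot.read_camera("wrist");q=bot.read_camera("scene");t=bot.read_camera("top")
for n in("hinge_pin","keeper_edge","thumb_tab","lip"): print(n,lm(p,n),lm(q,n),lm(t,n))
a=cv2.resize(q["img"][80:280,180:420],(480,400),interpolation=2)
b=cv2.resize(p["img"],(640,400))[:,160:480]
cv2.imwrite("pics/s4.png",np.hstack([a,b])[:,:,::-1])
```

```text
10.35 [ 0.54896931 -0.09713948  0.24052429] [ 0.34502947  1.16539811 -0.83029446]
hinge_pin [([0.5625, -0.0446, 0.1728], 0.78)] [([0.5662, -0.045, 0.1735], 0.92)] [([0.5663, -0.0449, 0.1749], 0.45)]
keeper_edge [([0.5115, -0.1968, 0.1735], 0.61)] [([0.5097, -0.1948, 0.1685], 0.77), ([0.5381, -0.123, 0.1962], 0.7)] [([0.5071, -0.2018, 0.175], 0.41), ([0.5188, -0.3507, -0.0034], 0.27)]
thumb_tab [([0.4409, -0.0449, -0.0022], 0.68), ([0.544, -0.1206, 0.1873], 0.57)] [([0.5396, -0.1236, 0.1952], 0.57), ([0.5088, -0.2, 0.1701], 0.24)] []
lip [([0.5078, -0.209, 0.1795], 0.66)] [([0.5065, -0.2124, 0.1774], 0.83), ([0.5243, 0.0667, -0.0044], 0.51)] [([0.506, -0.2146, 0.1778], 0.8)]
```

View pics/s4.png

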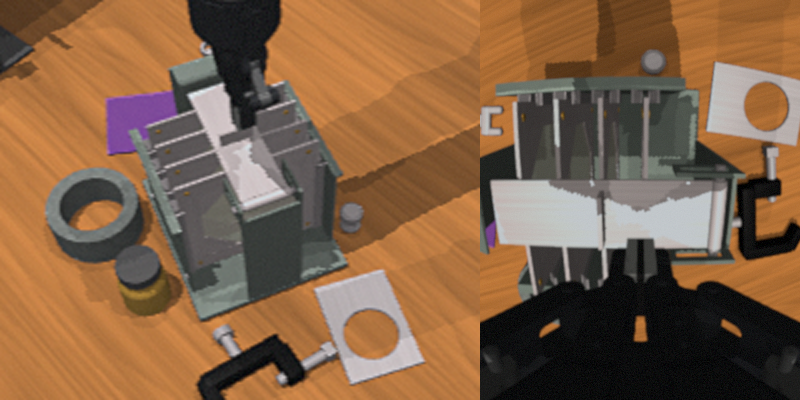

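The strap lies flat across the frames (wrist view, columns 495 to 725), with its edge about 15 mm short of the lip. The tab is at (602,218), and the fingers at column 640 are on its hinge side.

{"api": "send_rows", "payload": {
  "deltas": "0 0 0.02 0; 0 0 0.038 0; 0 0 0.048 0; 0 0 0.052 0; 0 0 0.052 0"
}}

```text
t: 11.6
eef_pos: [0.5482, -0.0994, 0.1881]
tool_rot: [-0.0, 0.173, 0.985, -0.0]
contact_force: [0.3, 0.5, -0.6]
gripper_width: 0.002
grasp_force: 0.0
```

{"api": "send_rows", "payload": {
  "deltas": "0 -0.005 0 0; 0 -0.01 0 0; 0 -0.013 0 0; 0 -0.016 0 0; 0 -0.019 0 0"
}}

```text
t: 12.1
eef_pos: [0.5423, -0.1169, 0.1887]
tool_rot: [0.001, 0.173, 0.985, 0.0]
contact_force: [2.8, 4.3, 0.2]
gripper_width: -0.003
grasp_force: 2.1
```

{"api": "send_rows", "payload": {
  "deltas": "0 -0.003 0 0; 0 -0.006 0 0; 0 -0.009 0 0; 0 -0.012 0 0; 0 -0.014 0 0"
}}

```text
t: 12.6
eef_pos: [0.5372, -0.1305, 0.1884]
tool_rot: [0.0, 0.173, 0.985, 0.0]
contact_force: [3.9, 7.9, 2.3]
gripper_width: -0.0
grasp_force: 4.7
```

{"api": "send_rows", "payload": {
  "deltas": "0 -0.001 0 0; 0 -0.002 0 0; 0 -0.003 0 0; 0 -0.003 0 0"
}}

```text
t: 13.0
eef_pos: [0.5372, -0.1305, 0.1884]
tool_rot: [0.0, 0.172, 0.985, 0.002]
contact_force: [4.9, 10.5, 1.7]
gripper_width: -0.0
grasp_force: 5.5
```

{"api": "send_rows", "payload": {
  "deltas": "0 -0.002 0 0; 0 -0.004 0 0; 0 -0.005 0 0; 0 -0.005 0 0"
}}

```text
t: 13.4
eef_pos: [0.537, -0.131, 0.1883]
tool_rot: [0.001, 0.17, 0.985, 0.004]
contact_force: [7.7, 19.5, 1.4]
gripper_width: 0.003
grasp_force: 10.6
```

Run:
```python
from h import *
o=bot.get_obs();print(o["t"],o["eef_pos"],o["contact_force"])
```

```text
13.4 [ 0.53698252 -0.13103159  0.18831792] [ 7.74240082 19.46464369  1.43782995]
```

Hard stop at about 21 N, well above the sliding force. I back off, lift clear and look.

{"api": "send_rows", "payload": {
  "deltas": "0 0.008 0 0; 0 0.012 0 0; 0 0.014 -0.02 0; 0 0.014 -0.06 0; 0 0.014 -0.1 0"
}}

```text
t: 13.9
eef_pos: [0.5372, -0.1266, 0.2884]
tool_rot: [-0.002, 0.174, 0.985, -0.001]
contact_force: [1.8, 0.7, -0.2]
gripper_width: -0.002
grasp_force: 0.0
```

{"api": "send_rows", "payload": {
  "deltas": "0 0.04 -0.03 0; 0 0.08 -0.06 0; 0 0.12 -0.08 0; 0 0.16 -0.08 0; 0 0.16 -0.08 0"
}}

```text
t: 14.4
eef_pos: [0.5944, 0.0313, 0.3674]
tool_rot: [-0.0, 0.169, 0.986, 0.0]
contact_force: [-0.2, 0.2, 0.1]
gripper_width: 0.001
grasp_force: 0.0
```

Run:
```python
from h import *
o=bot.get_obs();print(o["t"],o["eef_pos"],o["contact_force"])
p=bot.read_camera("wrist");q=bot.read_camera("scene");t=bot.read_camera("top")
for n in("hinge_pin","keeper_edge","thumb_tab","lip","proud_frame_top"): print(n,lm(p,n),lm(q,n),lm(t,n))
a=cv2.resize(q["img"][80:280,180:420],(480,400),interpolation=2)
b=cv2.resize(p["img"],(640,400))[:,:320]
cv2.imwrite("pics/s5.png",np.hstack([a,b])[:,:,::-1])
```

```text
14.4 [0.59441378 0.03129989 0.36744288] [-0.18123046  0.21629866  0.09707499]
hinge_pin [] [([0.5569, -0.0693, 0.1697], 0.74), ([0.5331, -0.1389, 0.0033], 0.21)] []
keeper_edge [([0.5052, -0.2207, 0.1713], 0.66)] [([0.5016, -0.2184, 0.1725], 0.65)] [([0.499, -0.2222, 0.1755], 0.96)]
thumb_tab [([0.5356, -0.1421, 0.1896], 0.94)] [([0.5329, -0.1436, 0.1973], 0.83)] [([0.5328, -0.1451, 0.195], 0.91)]
lip [([0.5108, -0.2121, 0.178], 0.55)] [([0.5082, -0.2151, 0.1766], 0.89)] [([0.5089, -0.2144, 0.1807], 0.58)]
proud_frame_top [] [([0.53, -0.1457, 0.1761], 0.63)] [([0.5278, -0.152, 0.1695], 0.52)]
```

View pics/s5.png

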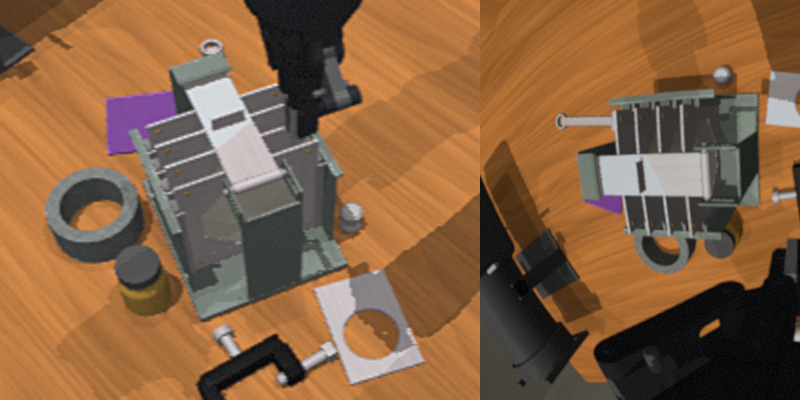

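The strap runs flat under the lip (left (205,80), right (600,170)). The pin and tab have each moved about 24 mm, the edge is about 8 mm past the lip point, and the loose things are where they were.

```bash
python3 -c "
from station import bot
print(bot.hand_in())"
```

```text
the job is handed in; nothing more can be done
None
```

The job is handed in: the proud frame is pressed home, the keeper is folded flat across all four frames, and it is slid to its stop with its free edge under the lip; by the pictures nothing loose on the shelf was moved.

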